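# Tighten the leak-test cover in sequence

## Task

Clamp the blue leak-test cover down on the gearbox housing: turn its three T-handle bolts clockwise one after another, first the green, then the yellow, then the red, each right up to its solid end stop before you start the next. Then let go; leave the tools and things lying around the housing undisturbed.

Things in the scene. Friction and masses are not known exactly. Their poses are not given: they have to be found in the camera images.
- housing: Aluminium gearbox housing, 270 x 310 mm (its x by y), with a blue cover, fixed to the bench; origin under its centre, z up. Flat cover top 75 mm above the bench; a brass air nipple, diameter 28, 24 mm high, in its middle. The bolts stand at housing x, y (mm) (-55, 85), (-55, -85), (65, 0); which colour stands where varies.
- green_grip (a point): Centre of the green T-handle, a bar 74 mm long, 14 wide, 26 tall, 39 mm above the cover on its bolt's upright axis (bar from 26 to 52 mm above the cover). x: along the bar to its white end, z up; turns with the bar. Pinch across the 14 mm width. Below: a 12 mm stem, a 24 mm boss to 14 mm above the cover and a 48 mm collar, 8 mm high.
- green_bolt (a joint): Turn of the green bolt (rad), growing clockwise from above (tightening). Even friction 0.12 N m; stays where left, does not rise or sink. Ends in a solid unmarked stop, another angle on each bolt, 1.6 to 2.4 rad on from its start (so regrasp): felt as the moment climbing past 0.4 N m while the handle no longer turns.
- yellow_grip (a point): Centre of the yellow T-handle, a bar 74 mm long, 14 wide, 26 tall, 39 mm above the cover on its bolt's upright axis (bar from 26 to 52 mm above the cover). x: along the bar to its white end, z up; turns with the bar. Pinch across the 14 mm width. Below: a 12 mm stem, a 24 mm boss to 14 mm above the cover and a 48 mm collar, 8 mm high.
- yellow_bolt (a joint): Turn of the yellow bolt (rad), growing clockwise from above (tightening). Even friction 0.12 N m; stays where left, does not rise or sink. Ends in a solid unmarked stop, another angle on each bolt, 1.6 to 2.4 rad on from its start (so regrasp): felt as the moment climbing past 0.4 N m while the handle no longer turns.
- red_grip (a point): Centre of the red T-handle, a bar 74 mm long, 14 wide, 26 tall, 39 mm above the cover on its bolt's upright axis (bar from 26 to 52 mm above the cover). x: along the bar to its white end, z up; turns with the bar. Pinch across the 14 mm width. Below: a 12 mm stem, a 24 mm boss to 14 mm above the cover and a 48 mm collar, 8 mm high.
- red_bolt (a joint): Turn of the red bolt (rad), growing clockwise from above (tightening). Even friction 0.12 N m; stays where left, does not rise or sink. Ends in a solid unmarked stop, another angle on each bolt, 1.6 to 2.4 rad on from its start (so regrasp): felt as the moment climbing past 0.4 N m while the handle no longer turns.
- socket: Loose steel socket, diameter 30 mm, 42 mm tall, standing on the cover; origin under its centre. Bystander.
- wrench: Loose steel wrench 190 mm long lying on the bench beside the housing (its +y side); origin under its middle, x along it. Bystander.
- spray: Loose spray can, diameter 60 mm, 180 mm tall, standing beside the housing (its -y side); origin under its centre. Bystander.
- screwdriver: Loose screwdriver 200 mm long lying on the bench. Bystander.
- bin: Loose red parts bin 160 x 110 x 60 mm on the bench at the left. Bystander.

How it is judged:
On the way, in this order (a step that is already met when the one before it is completed fails the run):
1. the green bolt is at its stop, and the yellow and red have not been tightened (value of joint green_bolt above 2.02 rad and value of joint each of yellow_bolt, red_bolt below 1 rad), for 0.1 s.
2. then the yellow bolt is at its stop, and the red has not been tightened (value of joint green_bolt above 2.02 rad and value of joint yellow_bolt above 2.32 rad and value of joint red_bolt below 1 rad), for 0.1 s.
3. then the red bolt is at its stop (value of joint red_bolt above 2.17 rad), for 0.1 s.
At the end, for the whole second after the job is handed in: All three bolts stand within 0.08 rad of their end stops (green at 2.1 rad, yellow at 2.4, red at 2.25), at rest, tightened in the order green, yellow, red; the bystanders have not been moved by more than 30 mm (value of joint green_bolt above 2.02 rad and value of joint yellow_bolt above 2.32 rad and value of joint red_bolt above 2.17 rad and not (velocity of joint green_bolt above 0.1 rad/s) and not (velocity of joint yellow_bolt above 0.1 rad/s) and not (velocity of joint red_bolt above 0.1 rad/s)); the robot touches nothing.
It fails at once if one of the listed bystanders is moved by more than 30 mm (distance of any of socket, wrench, spray, screwdriver, bin from where it was at the start of the episode above 0.03 m).
It fails at once if a standing thing is tipped over (angle between any of socket, spray, bin's own z axis and vertical above 0.5 rad).
It also fails if it takes over 72 s, if anything falls off the work surface, if the arm or the gripper's body presses on something with over 40 N, if the wrist force passes 120 N, or if a joint passes its speed limit or range.

## Robot

A 7-joint arm with a two-finger parallel gripper is mounted at the origin on the work surface. World frame = base frame: x ahead of the robot, y to its left, z up, the work surface at z = 0. Lengths are in m, angles in rad, forces in N, time in s.
With the tool pointing down it reaches from about 0.4 to 0.875 m from the base axis. Payload 19.3 kg.
Tool frame: the origin (TCP) lies at the very end of the fingers, on their centre line; the grasp point (between the pads) lies 19 mm behind it; z points along the fingers, y is the line along which they close (so a half turn about z gives the same grasp; the last joint's range is limited). The gripper opens to 85 mm and grips with 20 to 120 N. Pads are 22 mm wide; open, the fingers measure 114 mm over their backs; the gripper's body (76 mm by 85 mm) begins 54 mm behind the grasp point. The pads swing forward as they close: fully open they stand 13 mm farther back than shut.
Start: joints at [-1.349, 0.521, -0.036, 1.599, 0.021, 1.021, -0.113], TCP at [0.18, 0.599, 0.231] pointing down, gripper open.
Joint ranges: [-2.91, 2.91], [-0.3, 2.13], [-1.5, 1.42], [0.17, 2.43], [-1.26, 4.41], [0.16, 1.93], [-2.52, 2.52]. Speed limits (rad/s): [1.89, 1.89, 2.39, 2.39, 3.01, 3.01, 3.01].

## Interface

Orientations are given as [roll, pitch, yaw] about the fixed x, y, z axes, in that order (R = Rz(yaw) Ry(pitch) Rx(roll)).
In Python, from workcell import monitor, optics, job_done gives the robot as it stands.
- The arm moves only by the shell command python3 -m handwheel 'ROWS' [FORCE]. ROWS is JSON, a list of rows, each an object of numbers: "dx", "dy", "dz": the shift along the tool's x, y, z in cm; "wx", "wy", "wz": the turn, a rotation vector about the tool's x, y, z in rad; "claw": the opening in per cent of the stroke, from 0 (shut) to 100 (fully open). A call has 1 to 8 rows; each row shifts and turns the commanded pose from where the row before left it, along the tool's axes as they then stand; what a row does not reach is not made up. A row lasts 1/8 s, in which the tool goes at most 62.5 mm and 10.7 degrees, less where a joint would pass 70% of its speed; a pose out of reach is approached as far as the arm can. A call with a gripper value outside its range is refused whole. The fingers move at their own pace and stop on an object; FORCE is the grip in N (left out, the last holds). Time passes only in rows, so rows that do not move let the fingers close. It gives the time, the measured TCP pose, the force, the opening and the grip force at its end, in the units of the state.
- monitor.observe(): the state, without advancing time (a new reading comes with each control period).
- optics.grab_frame(name): name is "scene" or "top"; returns a dict with "frame" (420x560x3 uint8, blue, green, red), "fovy" (degrees; the focal length in pixels is half the picture's height over the tangent of half this angle, whatever the lens; pixels are square), "cx", "cy" (the principal point, pixels), "R" (3x3) and "t" (3): a world point X has camera coordinates R X + t. Camera axes: x right, y down, z forward; pixel columns grow to the right and rows downward; lengths in m; the calibration is good to about 2 mm. A picture is of the moment at which its call begins. There is no depth.
- job_done(): hands the job in; it is judged then, once.
Trained networks look in the newest picture that a camera, given by its name, has taken for a name from the list of things; names that differ only in an ending like _2 or _b are one class to them, and where a whole thing is asked for, a point or a joint stands for the part that bears it (a point fixed in the world has none). Each returns a list of dicts, best first, with "p" (0 to 1); they miss things now and then, are a little off and sometimes report something else, mostly with a low value. They report only what shows in the picture. A call takes as long as a camera call.
- optics.masks_of(name, camera): "region" (420x560 bool, what is visible of it) and "rect" ([left, top, width, height] in pixels, round what is visible of it).
The state is a dict: "clock": time; "qpos": joint angles; "qd": joint speeds; "joint_efforts": joint torques, N m; "position": TCP position; "tool_rot": TCP orientation; "force": force on the tool from outside, world axes, zero at the start; "moment": the same for the moment, N m; "grip_width": finger opening in m; "finger_force": force on a finger pad.
Only numpy, scipy, OpenCV 4.12 (cv2) and the standard library are available. Lean on these libraries where they do the work, as an engineer would, in place of code of your own. Each camera call takes 0.05 s, during which the arm holds its last target. There are 200 camera calls.

## Working session

There is one attempt and no reset: what is moved stays moved. The work goes in short steps, Python scripts to look and compute and a shell command to move; the robot and the scene stay as the last step left them, time stands still between calls to the robot, and variables do not carry over. Pictures are saved under pics/ and viewed, at most 10 in all, crops included, and the job is handed in when it is done.

```bash
mkdir -p pics
cat > h.py <<'E'
import numpy as np, cv2
from workcell import monitor, optics, job_done
def ray(c,u,v,z):
    f=c["frame"].shape[0]/2/np.tan(np.radians(c["fovy"])/2)
    R=np.array(c["R"]);t=np.array(c["t"])
    d=R.T@np.array([(u-c["cx"])/f,(v-c["cy"])/f,1]);o=-R.T@t
    return o+d*(z-o[2])/d[2]
def proj(c,X):
    f=c["frame"].shape[0]/2/np.tan(np.radians(c["fovy"])/2)
    p=np.array(c["R"])@np.array(X)+np.array(c["t"]);return p[:2]/p[2]*f+[c["cx"],c["cy"]]
E
python3 - <<'E'
from h import *
for n in("top","scene"):
    c=optics.grab_frame(n);cv2.imwrite(f"pics/{n}0.png",c["frame"])
    print(n,c["fovy"],(-np.array(c["R"]).T@np.array(c["t"])).round(3))
    for k in("green_grip","yellow_grip","red_grip","socket","housing","spray"):
        for m in optics.masks_of(k,n)[:1]:
            r=m["region"];ys,xs=np.nonzero(r);print(k,round(m["p"],2),m["rect"],xs.mean().round(1),ys.mean().round(1),ray(c,xs.mean(),ys.mean(),.114).round(3))
s=monitor.observe();print(s)
E
```

```text
top 50.46593539174305 [ 0.375 -0.003  1.132]
green_grip 0.71 [301.1, 236.9, 5.2, 32.3] 302.6 253.1 [ 0.515 -0.048  0.114]
yellow_grip 0.54 [212.9, 250.9, 30.1, 21.8] 229.1 261.8 [0.492 0.12  0.114]
red_grip 0.71 [242.1, 201.0, 30.6, 12.4] 259.6 206.9 [0.622 0.054 0.114]
socket 0.61 [203.8, 192.2, 17.8, 17.4] 212.4 200.4 [0.636 0.166 0.114]
housing 0.6 [197.3, 178.6, 142.6, 120.5] 264.8 240.7 [0.542 0.039 0.114]
spray 0.95 [347.6, 203.8, 39.7, 38.6] 366.1 222.5 [ 0.59  -0.196  0.114]
scene 46.75672821115472 [ 1.51  -0.233  0.776]
green_grip 0.65 [251.2, 182.0, 13.6, 21.2] 256.9 192.7 [ 0.516 -0.05   0.114]
yellow_grip 0.6 [307.9, 171.2, 21.5, 22.1] 318.4 180.0 [0.495 0.117 0.114]
red_grip 0.74 [292.4, 205.0, 30.4, 14.9] 307.8 211.5 [0.624 0.05  0.114]
socket 0.72 [350.9, 204.1, 10.9, 21.9] 355.5 215.0 [0.663 0.154 0.114]
housing 0.61 [224.6, 178.3, 150.6, 99.8] 296.4 226.7 [0.674 0.009 0.114]
spray 0.61 [185.1, 187.4, 34.4, 77.9] 200.8 225.6 [ 0.618 -0.2    0.114]
{'clock': 0.7, 'qpos': array([-1.34915459,  0.52139795, -0.0363117 ,  1.59949102,  0.02121972,
        1.02110351, -0.11281597]), 'qd': array([-0.00027769, -0.00103675, -0.00161341,  0.00021623,  0.00114978,
        0.00043499,  0.00033585]), 'joint_efforts': array([-5.04427691e-03, -9.26675892e+01,  1.97499901e+00, -3.70223522e+01,
        1.77585374e-02,  1.75755271e-03, -4.11342990e-05]), 'position': array([0.17984362, 0.59856186, 0.23129515]), 'tool_rot': array([-3.14157896e+00,  1.12052554e-05,  2.84971232e+00]), 'force': array([-0.14390647, -0.91154187,  0.35844988]), 'moment': array([ 0.0592573 , -0.00027851, -0.02824628]), 'finger_force': 0.0, 'grip_width': 0.08552134078349108}
```

Run:
```python
from h import *
a=cv2.imread("pics/top0.png")
cv2.imwrite("pics/top0c.png",cv2.resize(a[165:315,180:400],(792,540),interpolation=cv2.INTER_CUBIC))
c=optics.grab_frame("top")
P=[]
for k in("green_grip","yellow_grip","red_grip"):
    m=optics.masks_of(k,"top")[0]["region"];ys,xs=np.nonzero(m)
    # top of bar at z=.127
    p=np.array([ray(c,x,y,.127)[:2] for x,y in zip(xs,ys)]);q=p-p.mean(0)
    w,V=np.linalg.eigh(q.T@q);v=V[:,1];print(k,p.mean(0).round(4),"axis yaw deg",np.degrees(np.arctan2(v[1],v[0])).round(1),"len",np.ptp(q@v).round(3),"wid",np.ptp(q@V[:,0]).round(3))
```

```text
green_grip [ 0.5142 -0.0474] axis yaw deg 176.8 len 0.076 wid 0.018
yellow_grip [0.4904 0.118 ] axis yaw deg 128.0 len 0.067 wid 0.013
red_grip [0.6179 0.051 ] axis yaw deg 74.4 len 0.074 wid 0.02
```

View pics/top0c.png

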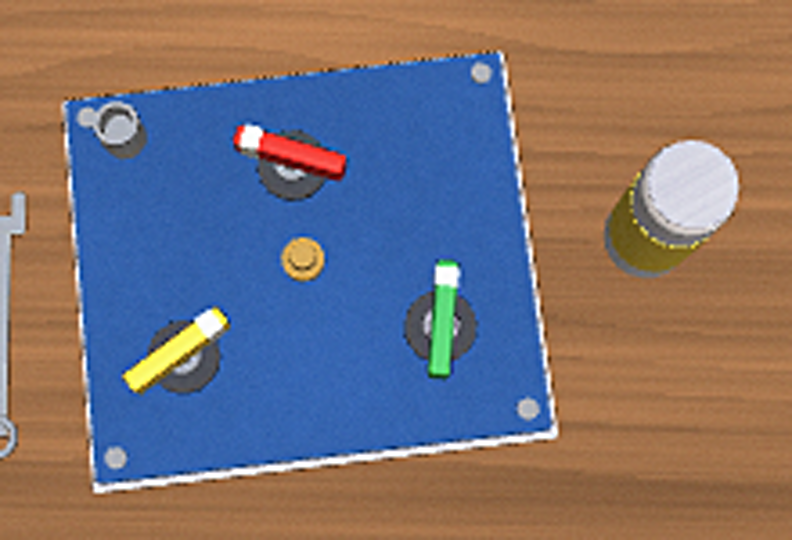

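View pics/scene0.png

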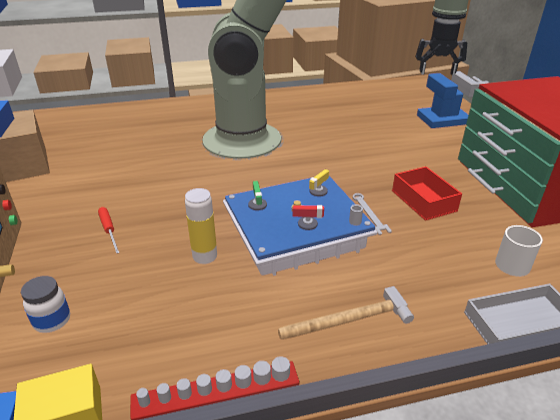

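The top view shows the three handles on the cover: green in crop at (442,320) with its white end at +x, yellow at (178,350) with its white end up-right, and red at (290,152) with its white end to the left. The nipple is at (303,258) and the socket at the upper left corner. The scene view agrees. Next I fit the housing pose from the collars and cover corners.

```bash
cat >> h.py <<'E'
def go(x,y,z,psi):
    """remaining shift in tool axes (cm) with the tool as it now stands, and wz (rad, mod pi)"""
    s=monitor.observe();p=s["position"];from scipy.spatial.transform import Rotation as Ro
    R=Ro.from_euler("xyz",s["tool_rot"]).as_matrix()
    w=(s["tool_rot"][2]-psi+np.pi/2)%np.pi-np.pi/2
    print("pos",p.round(4),"rot",s["tool_rot"].round(3),"d cm",(R.T@(np.array([x,y,z])-p)*100).round(2),"wz",round(w,3),"q",s["qpos"].round(2),"t",s["clock"])
def st():
    s=monitor.observe();print(round(s["clock"],2),s["position"].round(4),s["tool_rot"].round(3),"F",s["force"].round(1),"M",s["moment"].round(2),"w",round(s["grip_width"],4),"ff",round(s["finger_force"],1),"q",s["qpos"].round(2))
E
python3 - <<'E'
from h import *
from scipy.optimize import least_squares
c=optics.grab_frame("top");d=optics.grab_frame("scene")
cr=lambda u,v:(180+(u-1.3)/3.6,165+(v-1.3)/3.6)
obs=[(-.055,-.085,.083,441,326),(-.055,.085,.083,183,356),(.065,0,.083,293,165),(0,0,.099,302,257),
 (.135,.155,.075,65,101),(.135,-.155,.075,501,53)]
def res(q):
    x,y,a=q;r=[]
    for X,Y,z,u,v in obs:
        r+=list(proj(c,[x+X*np.cos(a)-Y*np.sin(a),y+X*np.sin(a)+Y*np.cos(a),z])-cr(u,v))
    return np.array(r)
f=least_squares(res,[.55,.04,.1]);x,y,a=f.x;print(f.x,f.fun.reshape(-1,2).round(1))
for n,X,Y in(("green",-.055,-.085),("yellow",-.055,.085),("red",.065,0)):
    b=[x+X*np.cos(a)-Y*np.sin(a),y+X*np.sin(a)+Y*np.cos(a),.114];print(n,np.round(b,4),"top px",proj(c,b).round(1),"scene px",proj(d,b).round(1))
    if n=="green":go(b[0],b[1],.2,np.radians(-3))
E
```

```text
[0.5548512  0.0428474  0.13371385] [[ 0.   1. ]
 [ 0.1  0.9]
 [ 0.1  0.6]
 [ 0.2  0.3]
 [-2.1 -1.3]
 [ 1.7 -1.8]]
green [ 0.5117 -0.0487  0.114 ] top px [302.8 254.5] scene px [256.9 191.7]
pos [0.1798 0.5986 0.2313] rot [-3.142 -0.     2.85 ] d cm [-50.41 -52.45   3.13] wz -0.239 q [-1.35  0.52 -0.04  1.6   0.02  1.02 -0.11] t 1.0
yellow [0.489  0.1198 0.114 ] top px [229.  262.9] scene px [318.9 178.6]
red [0.6193 0.0515 0.114 ] top px [260.5 208.1] scene px [307.8 210.4]
```

Dropping the cover-corner residuals puts the bolts at about green (0.514,-0.0485), yellow (0.491,0.120) and red (0.621,0.0515), which agrees with the masks. I'm moving over green.

```bash
python3 -m handwheel '[{"dx":-3.6,"dy":-3.75,"claw":50},{"dx":-3.6,"dy":-3.75},{"dx":-3.6,"dy":-3.75},{"dx":-3.6,"dy":-3.75},{"dx":-3.6,"dy":-3.75},{"dx":-3.6,"dy":-3.75},{"dx":-3.6,"dy":-3.75},{"dx":-3.6,"dy":-3.75}]' 60
python3 -m handwheel '[{"dx":-3.6,"dy":-3.75},{"dx":-3.6,"dy":-3.75},{"dx":-3.6,"dy":-3.75},{"dx":-3.6,"dy":-3.75},{"dx":-3.6,"dy":-3.75},{"dx":-3.6,"dy":-3.75},{"wz":-0.12},{"wz":-0.12}]'
python3 -c "
from h import *
go(.514,-.0485,.097,np.radians(-3));st()"
```

```text
pos [0.1798 0.5986 0.2313] rot [-3.142 -0.     2.85 ] d cm [-50.62 -52.36  13.43] wz -0.239 q [-1.35  0.52 -0.04  1.6   0.02  1.02 -0.11] t 1.0
1.0 [0.1798 0.5986 0.2313] [-3.142 -0.     2.85 ] F [ 0.4  1.2 -0.1] M [ 0.02  0.01 -0.03] w 0.0854 ff 0.0 q [-1.35  0.52 -0.04  1.6   0.02  1.02 -0.11]schema error: expected keys dx, dy, dz, wx, wy, wz, claw
schema error: expected keys dx, dy, dz, wx, wy, wz, claw
```

```bash
python3 -m handwheel '[{"dx":-3.6,"dy":-3.75,"dz":0,"wx":0,"wy":0,"wz":0,"claw":50},{"dx":-3.6,"dy":-3.75,"dz":0,"wx":0,"wy":0,"wz":0,"claw":50},{"dx":-3.6,"dy":-3.75,"dz":0,"wx":0,"wy":0,"wz":0,"claw":50},{"dx":-3.6,"dy":-3.75,"dz":0,"wx":0,"wy":0,"wz":0,"claw":50},{"dx":-3.6,"dy":-3.75,"dz":0,"wx":0,"wy":0,"wz":0,"claw":50},{"dx":-3.6,"dy":-3.75,"dz":0,"wx":0,"wy":0,"wz":0,"claw":50},{"dx":-3.6,"dy":-3.75,"dz":0,"wx":0,"wy":0,"wz":0,"claw":50},{"dx":-3.6,"dy":-3.75,"dz":0,"wx":0,"wy":0,"wz":0,"claw":50}]' 60
python3 -m handwheel '[{"dx":-3.6,"dy":-3.75,"dz":0,"wx":0,"wy":0,"wz":0,"claw":50},{"dx":-3.6,"dy":-3.75,"dz":0,"wx":0,"wy":0,"wz":0,"claw":50},{"dx":-3.6,"dy":-3.75,"dz":0,"wx":0,"wy":0,"wz":0,"claw":50},{"dx":-3.6,"dy":-3.75,"dz":0,"wx":0,"wy":0,"wz":0,"claw":50},{"dx":-3.6,"dy":-3.75,"dz":0,"wx":0,"wy":0,"wz":0,"claw":50},{"dx":-3.6,"dy":-3.75,"dz":0,"wx":0,"wy":0,"wz":0,"claw":50},{"dx":0,"dy":0,"dz":0,"wx":0,"wy":0,"wz":-0.12,"claw":50},{"dx":0,"dy":0,"dz":0,"wx":0,"wy":0,"wz":-0.12,"claw":50}]'
python3 -c "
from h import *
go(.514,-.0485,.097,np.radians(-3));st()"
```

```text
clock: 2.0
position: [0.37, 0.2269, 0.2316]
tool_rot: [3.141, 0.0, 2.85]
force: [1.8, 0.5, -0.6]
grip_width: 0.0426
finger_force: 0.0
clock: 3.0
position: [0.5115, -0.0498, 0.2312]
tool_rot: [-3.141, -0.0, 3.092]
force: [0.1, -0.6, -0.2]
grip_width: 0.0428
finger_force: 0.0
pos [ 0.5115 -0.0498  0.2312] rot [-3.141 -0.     3.092] d cm [-0.25  0.15 13.42] wz 0.003 q [-0.17  0.35  0.2   1.9  -0.09  0.9   1.59] t 3.0
3.0 [ 0.5115 -0.0498  0.2312] [-3.141 -0.     3.092] F [ 0.1 -0.6 -0.2] M [ 0.01 -0.03  0.02] w 0.0428 ff 0.0 q [-0.17  0.35  0.2   1.9  -0.09  0.9   1.59]
```

```bash
python3 -m handwheel '[{"dx":-0.25,"dy":0.15,"dz":4.5,"wx":0,"wy":0,"wz":0,"claw":50},{"dx":0,"dy":0,"dz":4.4,"wx":0,"wy":0,"wz":0,"claw":50},{"dx":0,"dy":0,"dz":2.5,"wx":0,"wy":0,"wz":0,"claw":50},{"dx":0,"dy":0,"dz":2,"wx":0,"wy":0,"wz":0,"claw":50},{"dx":0,"dy":0,"dz":0,"wx":0,"wy":0,"wz":0,"claw":50}]'
python3 - <<'E'
from h import *
st()
c=optics.grab_frame("top");b=c["frame"][195:295,240:360];e=optics.grab_frame("scene")["frame"][130:230,210:330]
cv2.imwrite("pics/g1.png",np.hstack([cv2.resize(b,(396,330)),cv2.resize(e,(396,330))]))
E
```

```text
clock: 3.62
position: [0.5134, -0.0479, 0.0964]
tool_rot: [-3.141, -0.002, 3.09]
force: [0.8, 0.0, 1.0]
grip_width: 0.043
finger_force: 0.0
3.62 [ 0.5134 -0.0479  0.0964] [-3.141e+00 -2.000e-03  3.090e+00] F [0.8 0.  1. ] M [-0.02 -0.05 -0.06] w 0.043 ff 0.0 q [-0.13  0.56  0.15  2.   -0.14  0.6   1.63]
```

View pics/g1.png

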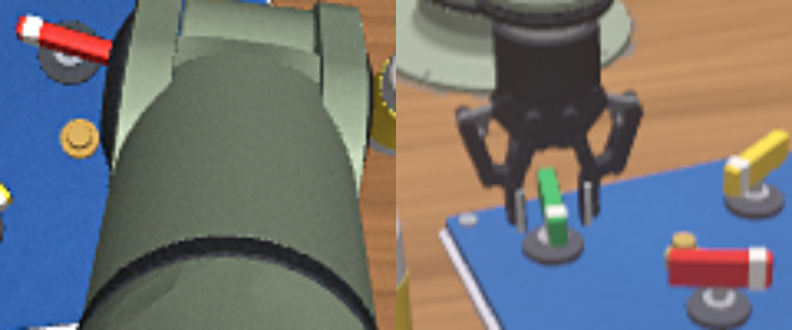

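The bar stands between the fingers (right crop, green bar at about (552,205), pads at (517,205) and (588,200)). I'm closing on it.

```bash
python3 -m handwheel '[{"dx":0,"dy":0,"dz":0,"wx":0,"wy":0,"wz":0,"claw":0},{"dx":0,"dy":0,"dz":0,"wx":0,"wy":0,"wz":0,"claw":0},{"dx":0,"dy":0,"dz":0,"wx":0,"wy":0,"wz":0,"claw":0},{"dx":0,"dy":0,"dz":0,"wx":0,"wy":0,"wz":0,"claw":0}]' 70
python3 -c "
from h import *
st()"
```

```text
clock: 4.22
position: [0.5145, -0.048, 0.0983]
tool_rot: [3.142, 0.001, 3.09]
force: [-2.0, -1.5, 9.0]
grip_width: 0.013
finger_force: 68.0
4.22 [ 0.5145 -0.048   0.0983] [3.142e+00 1.000e-03 3.090e+00] F [-2.  -1.5  9. ] M [-0.15  0.4   0.12] w 0.013 ff 68.0 q [-0.13  0.55  0.15  2.   -0.14  0.6   1.63]
```

```bash
python3 -m handwheel '[{"dx":0,"dy":0,"dz":-0.15,"wx":0,"wy":0,"wz":0.1,"claw":0},{"dx":0,"dy":0,"dz":0,"wx":0,"wy":0,"wz":0.15,"claw":0},{"dx":0,"dy":0,"dz":0,"wx":0,"wy":0,"wz":0.15,"claw":0},{"dx":0,"dy":0,"dz":0,"wx":0,"wy":0,"wz":0.15,"claw":0}]'
python3 -c "
from h import *
st()"
```

```text
clock: 4.72
position: [0.5141, -0.0488, 0.0985]
tool_rot: [-3.141, 0.001, 2.534]
force: [5.1, -7.5, -23.1]
grip_width: 0.0125
finger_force: 71.3
4.72 [ 0.5141 -0.0488  0.0985] [-3.141e+00  1.000e-03  2.534e+00] F [  5.1  -7.5 -23.1] M [-1.67 -1.15  0.1 ] w 0.0125 ff 71.3 q [-0.24  0.57  0.3   2.01 -0.29  0.6   1.21]
```

```bash
python3 -m handwheel '[{"dx":0,"dy":0,"dz":0.1,"wx":0,"wy":0,"wz":0.16,"claw":0},{"dx":0,"dy":0,"dz":0,"wx":0,"wy":0,"wz":0.16,"claw":0},{"dx":0,"dy":0,"dz":0,"wx":0,"wy":0,"wz":0.16,"claw":0},{"dx":0,"dy":0,"dz":0,"wx":0,"wy":0,"wz":0.16,"claw":0},{"dx":0,"dy":0,"dz":0,"wx":0,"wy":0,"wz":0.16,"claw":0},{"dx":0,"dy":0,"dz":0,"wx":0,"wy":0,"wz":0.16,"claw":0},{"dx":0,"dy":0,"dz":0,"wx":0,"wy":0,"wz":0.16,"claw":0},{"dx":0,"dy":0,"dz":0,"wx":0,"wy":0,"wz":0.16,"claw":0}]'
python3 -c "
from h import *
st()"
```

```text
clock: 5.72
position: [0.5128, -0.049, 0.0984]
tool_rot: [-3.14, 0.001, 1.255]
force: [-14.0, -10.4, 14.6]
grip_width: 0.0129
finger_force: 123.1
5.72 [ 0.5128 -0.049   0.0984] [-3.140e+00  1.000e-03  1.255e+00] F [-14.  -10.4  14.6] M [-2.25  2.88  3.02] w 0.0129 ff 123.1 q [-0.48  0.66  0.65  2.02 -0.63  0.68  0.27]
```

```bash
python3 -m handwheel '[{"dx":0,"dy":0,"dz":0,"wx":0,"wy":0,"wz":0,"claw":0},{"dx":0,"dy":0,"dz":0,"wx":0,"wy":0,"wz":0,"claw":0}]'
python3 - <<'E'
from h import *
st()
c=optics.grab_frame("top");b=c["frame"][195:295,240:360];e=optics.grab_frame("scene")["frame"][130:230,210:330]
cv2.imwrite("pics/g2.png",np.hstack([cv2.resize(b,(396,330)),cv2.resize(e,(396,330))]))
E
```

```text
clock: 5.98
position: [0.5128, -0.049, 0.0983]
tool_rot: [-3.14, 0.002, 1.262]
force: [-12.5, -10.2, 14.3]
grip_width: 0.0127
finger_force: 115.6
5.97 [ 0.5128 -0.049   0.0983] [-3.140e+00  2.000e-03  1.262e+00] F [-12.5 -10.2  14.3] M [-1.97  2.44  2.64] w 0.0127 ff 115.6 q [-0.48  0.65  0.65  2.02 -0.63  0.68  0.27]
```

View pics/g2.png

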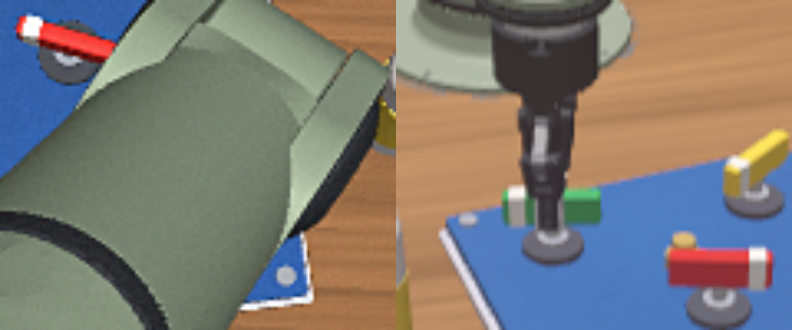

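Run:
```python
from h import *
d=optics.grab_frame("scene")
ms=optics.masks_of("green_grip","scene");m=ms[0];print(m["p"],m["rect"])
f=d["frame"]
g=m["region"]
b=np.array([.514,-.0485])
# compare predicted end positions of bar top edges for several yaws
for yaw in(-90,-95,-100,-105,-108,-112,-120,-125):
    a=np.radians(yaw);R=np.array([[np.cos(a),-np.sin(a)],[np.sin(a),np.cos(a)]])
    P=np.array([proj(d,[*(b+R@[sx*.037,sy*.007]),z]) for sx in(1,-1) for sy in(1,-1) for z in(.101,.127)])
    W=np.array([proj(d,[*(b+R@[.037,sy*.007]),.127]) for sy in(1,-1)]).mean(0);E=np.array([proj(d,[*(b+R@[-.037,sy*.007]),.127]) for sy in(1,-1)]).mean(0)
    H=np.zeros(g.shape,np.uint8);cv2.fillConvexPoly(H,cv2.convexHull(np.round(P*16).astype(np.int32)),1,shift=4)
    print(yaw,"bbox",P.min(0).round(1),P.max(0).round(1),"white top",W.round(1),"other",E.round(1),"green in hull",(H.astype(bool)&g).sum(),"out",(g&~H.astype(bool)).sum())
cv2.imwrite("pics/g3.png",cv2.resize(f[170:215,230:290],(800,600),interpolation=cv2.INTER_CUBIC))
```

```text
0.62 [241.1, 185.8, 32.4, 11.6]
-90 bbox [241.8 184.4] [272.4 200.1] white top [242.3 189.8] other [271.6 185.9] green in hull 198 out 15
-95 bbox [241.8 185.1] [272.4 199.4] white top [242.1 189.1] other [271.9 186.6] green in hull 204 out 9
-100 bbox [242.  185.8] [272.3 198.7] white top [242.  188.4] other [272.  187.3] green in hull 204 out 9
-105 bbox [241.8 186.1] [272.2 198.3] white top [242.1 187.7] other [272. 188.] green in hull 205 out 8
-108 bbox [241.8 185.7] [272.3 198.7] white top [242.2 187.2] other [272.  188.4] green in hull 205 out 8
-112 bbox [241.8 185.2] [272.4 199.3] white top [242.3 186.7] other [271.8 189. ] green in hull 199 out 14
-120 bbox [241.9 184.1] [272.3 200.4] white top [242.9 185.6] other [271.4 190.1] green in hull 192 out 21
-125 bbox [242.2 183.5] [272.1 201.1] white top [243.4 184.9] other [270.9 190.8] green in hull 181 out 32
```

View pics/g3.png

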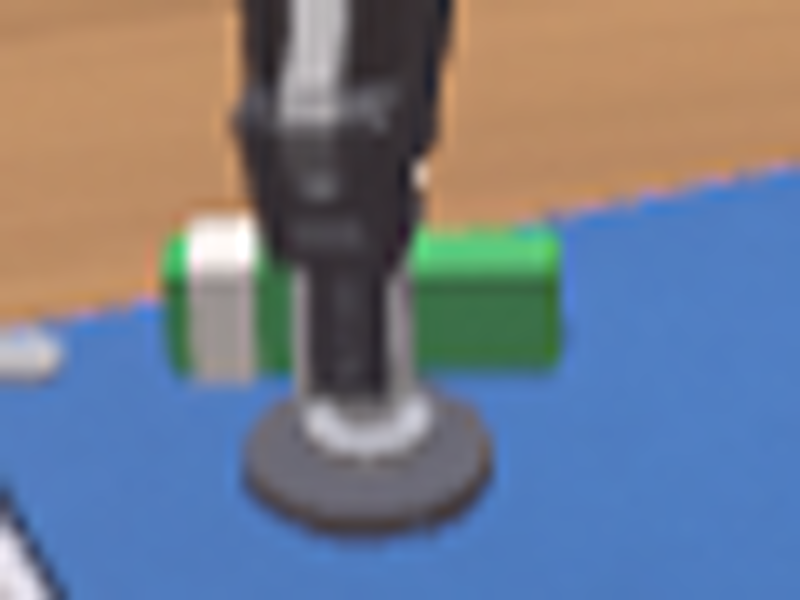

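```bash
for w in -0.05 ; do :; done
python3 -m handwheel '[{"dx":0,"dy":0,"dz":0,"wx":0,"wy":0,"wz":-0.06,"claw":0},{"dx":0,"dy":0,"dz":0,"wx":0,"wy":0,"wz":0,"claw":0}]'; python3 -c "
from h import *
st()"
python3 -m handwheel '[{"dx":0,"dy":0,"dz":0,"wx":0,"wy":0,"wz":-0.06,"claw":0},{"dx":0,"dy":0,"dz":0,"wx":0,"wy":0,"wz":0,"claw":0}]'; python3 -c "
from h import *
st()"
python3 -m handwheel '[{"dx":0,"dy":0,"dz":0,"wx":0,"wy":0,"wz":0.06,"claw":0},{"dx":0,"dy":0,"dz":0,"wx":0,"wy":0,"wz":0,"claw":0}]'; python3 -c "
from h import *
st()"
python3 -m handwheel '[{"dx":0,"dy":0,"dz":0,"wx":0,"wy":0,"wz":0.05,"claw":0},{"dx":0,"dy":0,"dz":0,"wx":0,"wy":0,"wz":0,"claw":0}]'; python3 -c "
from h import *
st()"
```

```text
clock: 6.42
position: [0.5128, -0.049, 0.0983]
tool_rot: [-3.14, 0.001, 1.321]
force: [-10.3, -8.2, 9.5]
grip_width: 0.0129
finger_force: 82.2
6.42 [ 0.5128 -0.049   0.0983] [-3.140e+00  1.000e-03  1.321e+00] F [-10.3  -8.2   9.5] M [-1.67  2.17  1.21] w 0.0129 ff 82.2 q [-0.47  0.65  0.64  2.02 -0.61  0.67  0.31]
clock: 6.68
position: [0.5128, -0.049, 0.0983]
tool_rot: [-3.14, 0.001, 1.38]
force: [-11.1, -8.1, 9.7]
grip_width: 0.0128
finger_force: 76.1
6.67 [ 0.5128 -0.049   0.0983] [-3.14e+00  1.00e-03  1.38e+00] F [-11.1  -8.1   9.7] M [-1.58  2.03  0.16] w 0.0128 ff 76.1 q [-0.46  0.64  0.62  2.02 -0.6   0.67  0.36]
clock: 6.92
position: [0.5128, -0.049, 0.0983]
tool_rot: [-3.14, 0.001, 1.319]
force: [-10.9, -8.0, 11.7]
grip_width: 0.0129
finger_force: 82.9
6.92 [ 0.5128 -0.049   0.0983] [-3.140e+00  1.000e-03  1.319e+00] F [-10.9  -8.   11.7] M [-1.77  2.27  1.15] w 0.0129 ff 82.9 q [-0.47  0.65  0.64  2.02 -0.61  0.67  0.31]
clock: 7.18
position: [0.5128, -0.049, 0.0983]
tool_rot: [-3.14, 0.002, 1.271]
force: [-12.9, -9.8, 13.6]
grip_width: 0.0129
finger_force: 109.8
7.17 [ 0.5128 -0.049   0.0983] [-3.140e+00  2.000e-03  1.271e+00] F [-12.9  -9.8  13.6] M [-1.93  2.44  2.48] w 0.0129 ff 109.8 q [-0.48  0.65  0.65  2.02 -0.63  0.68  0.28]
```

```bash
python3 -m handwheel '[{"dx":0,"dy":0,"dz":0,"wx":0,"wy":0,"wz":-0.08,"claw":0},{"dx":0,"dy":0,"dz":0,"wx":0,"wy":0,"wz":0,"claw":50},{"dx":0,"dy":0,"dz":0,"wx":0,"wy":0,"wz":0,"claw":50},{"dx":0,"dy":0,"dz":0,"wx":0,"wy":0,"wz":0,"claw":50},{"dx":0,"dy":0,"dz":-5,"wx":0,"wy":0,"wz":0,"claw":50},{"dx":0,"dy":0,"dz":-5,"wx":0,"wy":0,"wz":0,"claw":50}]'
python3 -m handwheel '[{"dx":4,"dy":-1.46,"dz":0,"wx":0,"wy":0,"wz":0,"claw":50},{"dx":4,"dy":-1.46,"dz":0,"wx":0,"wy":0,"wz":0,"claw":50},{"dx":4,"dy":-1.46,"dz":0,"wx":0,"wy":0,"wz":0,"claw":50},{"dx":4,"dy":-1.46,"dz":0,"wx":0,"wy":0,"wz":0,"claw":50},{"dx":0,"dy":0,"dz":0,"wx":0,"wy":0,"wz":-0.16,"claw":50},{"dx":0,"dy":0,"dz":0,"wx":0,"wy":0,"wz":-0.16,"claw":50},{"dx":0,"dy":0,"dz":0,"wx":0,"wy":0,"wz":-0.16,"claw":50},{"dx":0,"dy":0,"dz":0,"wx":0,"wy":0,"wz":-0.16,"claw":50}]'
python3 - <<'E'
from h import *
go(.491,.12,.097,np.radians(128.5))
c=optics.grab_frame("top")
cv2.imwrite("pics/g4.png",cv2.resize(c["frame"][165:315,180:400],(792,540),interpolation=cv2.INTER_CUBIC))
for m in optics.masks_of("green_grip","top")[:1]:
    ys,xs=np.nonzero(m["region"]);p=np.array([ray(c,x,y,.127)[:2] for x,y in zip(xs,ys)]);q=p-p.mean(0)
    w,V=np.linalg.eigh(q.T@q);v=V[:,1];print(m["p"],p.mean(0).round(4),np.degrees(np.arctan2(v[1],v[0])).round(1),np.ptp(q@v).round(3))
E
```

```text
clock: 7.92
position: [0.5137, -0.0479, 0.1989]
tool_rot: [-3.141, 0.001, 1.349]
force: [0.7, 0.2, 0.8]
grip_width: 0.0426
finger_force: 0.0
clock: 8.93
position: [0.4921, 0.1212, 0.1979]
tool_rot: [3.141, -0.0, 1.995]
force: [-0.1, 0.2, -0.1]
grip_width: 0.0429
finger_force: 0.0
pos [0.4921 0.1212 0.1979] rot [ 3.141 -0.     1.995] d cm [-0.07 -0.15 10.09] wz -0.248 q [-0.82  0.45  0.62  1.97 -0.34  0.84  0.41] t 8.925
0.67 [ 0.5125 -0.0484] 77.8 0.073
```

View pics/g4.png

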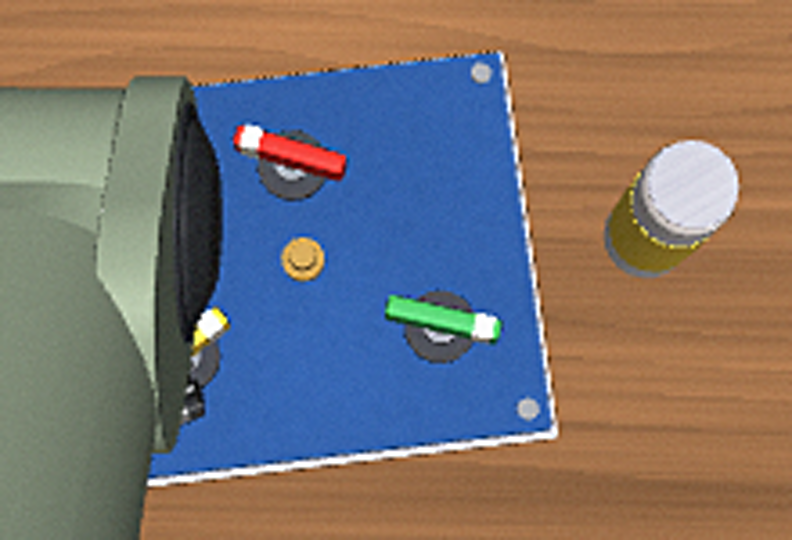

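Green turned 1.73 rad to yaw -102°, and the moment rose elastically and repeatably. As a safeguard, I'm regrasping higher to confirm that it is the stop.

```bash
python3 -m handwheel '[{"dx":0,"dy":0,"dz":0,"wx":0,"wy":0,"wz":0.16,"claw":50},{"dx":0,"dy":0,"dz":0,"wx":0,"wy":0,"wz":0.16,"claw":50},{"dx":0,"dy":0,"dz":0,"wx":0,"wy":0,"wz":0.16,"claw":50},{"dx":0,"dy":0,"dz":0,"wx":0,"wy":0,"wz":0.16,"claw":50},{"dx":-4,"dy":1.46,"dz":0,"wx":0,"wy":0,"wz":0,"claw":50},{"dx":-4,"dy":1.46,"dz":0,"wx":0,"wy":0,"wz":0,"claw":50},{"dx":-4,"dy":1.46,"dz":0,"wx":0,"wy":0,"wz":0,"claw":50},{"dx":-4,"dy":1.46,"dz":0,"wx":0,"wy":0,"wz":0,"claw":50}]'
python3 -m handwheel '[{"dx":0,"dy":0,"dz":4.5,"wx":0,"wy":0,"wz":0,"claw":50},{"dx":0,"dy":0,"dz":4.4,"wx":0,"wy":0,"wz":0,"claw":50},{"dx":0,"dy":0,"dz":0,"wx":0,"wy":0,"wz":0,"claw":0},{"dx":0,"dy":0,"dz":0,"wx":0,"wy":0,"wz":0,"claw":0},{"dx":0,"dy":0,"dz":0,"wx":0,"wy":0,"wz":0,"claw":0},{"dx":0,"dy":0,"dz":0,"wx":0,"wy":0,"wz":0,"claw":0}]' 100
python3 -c "
from h import *
st()"
python3 -m handwheel '[{"dx":0,"dy":0,"dz":0,"wx":0,"wy":0,"wz":0.06,"claw":0},{"dx":0,"dy":0,"dz":0,"wx":0,"wy":0,"wz":0.06,"claw":0},{"dx":0,"dy":0,"dz":0,"wx":0,"wy":0,"wz":0,"claw":0}]'
python3 -c "
from h import *
st()"
```

```text
clock: 10.02
position: [0.5142, -0.049, 0.1979]
tool_rot: [3.141, -0.0, 1.345]
force: [1.0, 0.8, 0.1]
grip_width: 0.0427
finger_force: 0.0
clock: 10.78
position: [0.5131, -0.048, 0.1098]
tool_rot: [-3.14, 0.001, 1.348]
force: [-5.7, -3.1, -17.7]
grip_width: 0.0117
finger_force: 97.7
10.78 [ 0.5131 -0.048   0.1098] [-3.140e+00  1.000e-03  1.348e+00] F [ -5.7  -3.1 -17.7] M [-0.74  0.89  0.26] w 0.0117 ff 97.7 q [-0.48  0.63  0.65  2.01 -0.59  0.69  0.32]
clock: 11.15
position: [0.5131, -0.048, 0.1099]
tool_rot: [-3.14, 0.002, 1.232]
force: [-7.3, -5.2, -12.7]
grip_width: 0.0119
finger_force: 133.2
11.15 [ 0.5131 -0.048   0.1099] [-3.140e+00  2.000e-03  1.232e+00] F [ -7.3  -5.2 -12.7] M [-1.38  1.42  3.19] w 0.0119 ff 133.2 q [-0.51  0.64  0.68  2.01 -0.62  0.7   0.23]
```

The moment climbs again at the same bar angle, so green is at its stop. Next is yellow.

```bash
python3 -m handwheel '[{"dx":0,"dy":0,"dz":0,"wx":0,"wy":0,"wz":-0.11,"claw":0},{"dx":0,"dy":0,"dz":0,"wx":0,"wy":0,"wz":0,"claw":50},{"dx":0,"dy":0,"dz":0,"wx":0,"wy":0,"wz":0,"claw":50},{"dx":0,"dy":0,"dz":0,"wx":0,"wy":0,"wz":0,"claw":50},{"dx":0,"dy":0,"dz":-4.5,"wx":0,"wy":0,"wz":0,"claw":50},{"dx":0,"dy":0,"dz":-4.5,"wx":0,"wy":0,"wz":0,"claw":50}]'
python3 -m handwheel '[{"dx":4,"dy":-1.48,"dz":0,"wx":0,"wy":0,"wz":0,"claw":50},{"dx":4,"dy":-1.48,"dz":0,"wx":0,"wy":0,"wz":0,"claw":50},{"dx":4,"dy":-1.48,"dz":0,"wx":0,"wy":0,"wz":0,"claw":50},{"dx":4,"dy":-1.48,"dz":0,"wx":0,"wy":0,"wz":-0.1,"claw":50},{"dx":0,"dy":0,"dz":0,"wx":0,"wy":0,"wz":-0.16,"claw":50},{"dx":0,"dy":0,"dz":0,"wx":0,"wy":0,"wz":-0.16,"claw":50},{"dx":0,"dy":0,"dz":0,"wx":0,"wy":0,"wz":-0.16,"claw":50},{"dx":0,"dy":0,"dz":0,"wx":0,"wy":0,"wz":-0.16,"claw":50}]'
python3 -m handwheel '[{"dx":0,"dy":0,"dz":0,"wx":0,"wy":0,"wz":-0.16,"claw":50},{"dx":0,"dy":0,"dz":0,"wx":0,"wy":0,"wz":0,"claw":50}]'
python3 - <<'E'
from h import *
go(.491,.12,.099,np.radians(128.5))
c=optics.grab_frame("top")
m=optics.masks_of("green_grip","top")[0]
ys,xs=np.nonzero(m["region"]);p=np.array([ray(c,x,y,.127)[:2] for x,y in zip(xs,ys)]);q=p-p.mean(0)
w,V=np.linalg.eigh(q.T@q);v=V[:,1];print("green yaw",np.degrees(np.arctan2(v[1],v[0])).round(1))
E
```

```text
clock: 11.9
position: [0.5139, -0.0481, 0.2002]
tool_rot: [-3.141, 0.001, 1.338]
force: [0.7, 0.9, 0.5]
grip_width: 0.0424
finger_force: 0.0
clock: 12.9
position: [0.4932, 0.1215, 0.1992]
tool_rot: [3.141, 0.0, 2.084]
force: [-0.2, -0.2, 0.4]
grip_width: 0.0428
finger_force: 0.0
clock: 13.15
position: [0.4932, 0.1213, 0.1992]
tool_rot: [3.141, -0.0, 2.238]
force: [0.9, 0.2, -0.1]
grip_width: 0.0426
finger_force: 0.0
pos [0.4932 0.1213 0.1992] rot [ 3.141 -0.     2.238] d cm [ 0.04 -0.26 10.02] wz -0.005 q [-0.78  0.43  0.56  1.96 -0.3   0.83  0.61] t 13.15
green yaw 76.7
```

```bash
python3 -m handwheel '[{"dx":0,"dy":-0.25,"dz":4.5,"wx":0,"wy":0,"wz":0,"claw":50},{"dx":0,"dy":0,"dz":4.5,"wx":0,"wy":0,"wz":0,"claw":50},{"dx":0,"dy":0,"dz":1,"wx":0,"wy":0,"wz":0,"claw":50},{"dx":0,"dy":0,"dz":0,"wx":0,"wy":0,"wz":0,"claw":0},{"dx":0,"dy":0,"dz":0,"wx":0,"wy":0,"wz":0,"claw":0},{"dx":0,"dy":0,"dz":0,"wx":0,"wy":0,"wz":0,"claw":0},{"dx":0,"dy":0,"dz":0,"wx":0,"wy":0,"wz":0,"claw":0}]' 80
python3 - <<'E'
from h import *
st()
e=optics.grab_frame("scene")["frame"][130:230,260:380]
cv2.imwrite("pics/y1.png",cv2.resize(e,(480,400)))
E
```

```text
clock: 14.12
position: [0.4909, 0.1193, 0.1003]
tool_rot: [3.141, 0.0, 2.239]
force: [-5.8, -5.8, 4.6]
grip_width: 0.0127
finger_force: 78.3
14.12 [0.4909 0.1193 0.1003] [3.141 0.    2.239] F [-5.8 -5.8  4.6] M [-1.1   1.15 -0.01] w 0.0127 ff 78.3 q [-0.68  0.58  0.45  2.04 -0.43  0.61  0.72]
```

View pics/y1.png

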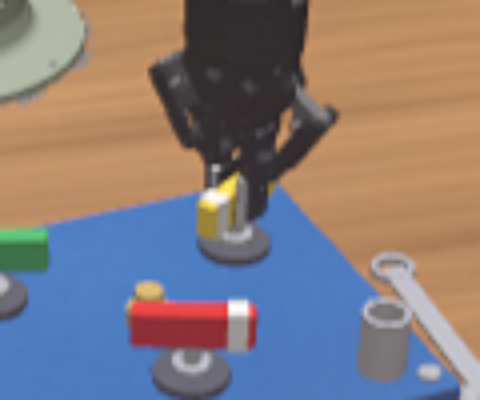

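Yellow is held between the pads at crop (228,210). I'm turning it.

```bash
python3 -m handwheel '[{"dx":0,"dy":0,"dz":0,"wx":0,"wy":0,"wz":0.16,"claw":0},{"dx":0,"dy":0,"dz":0,"wx":0,"wy":0,"wz":0.16,"claw":0},{"dx":0,"dy":0,"dz":0,"wx":0,"wy":0,"wz":0.16,"claw":0},{"dx":0,"dy":0,"dz":0,"wx":0,"wy":0,"wz":0.16,"claw":0},{"dx":0,"dy":0,"dz":0,"wx":0,"wy":0,"wz":0.16,"claw":0},{"dx":0,"dy":0,"dz":0,"wx":0,"wy":0,"wz":0.16,"claw":0},{"dx":0,"dy":0,"dz":0,"wx":0,"wy":0,"wz":0.16,"claw":0},{"dx":0,"dy":0,"dz":0,"wx":0,"wy":0,"wz":0.16,"claw":0}]'
python3 -c "
from h import *
st()"
python3 -m handwheel '[{"dx":0,"dy":0,"dz":0,"wx":0,"wy":0,"wz":0.1,"claw":0},{"dx":0,"dy":0,"dz":0,"wx":0,"wy":0,"wz":0.1,"claw":0},{"dx":0,"dy":0,"dz":0,"wx":0,"wy":0,"wz":0.1,"claw":0}]'
python3 -c "
from h import *
st()"
```

```text
clock: 15.18
position: [0.4892, 0.1192, 0.1002]
tool_rot: [-3.138, 0.001, 0.954]
force: [-21.3, -9.8, 16.9]
grip_width: 0.0124
finger_force: 80.5
15.18 [0.4892 0.1192 0.1002] [-3.138e+00  1.000e-03  9.540e-01] F [-21.3  -9.8  16.9] M [-2.15  4.14  0.14] w 0.0124 ff 80.5 q [-0.91  0.69  0.8   2.05 -0.77  0.72 -0.24]
clock: 15.55
position: [0.4889, 0.1195, 0.1002]
tool_rot: [-3.138, 0.002, 0.656]
force: [-24.0, -7.2, 21.2]
grip_width: 0.0126
finger_force: 81.2
15.55 [0.4889 0.1195 0.1002] [-3.138e+00  2.000e-03  6.560e-01] F [-24.   -7.2  21.2] M [-1.78  4.63  0.15] w 0.0126 ff 81.2 q [-0.95  0.73  0.87  2.05 -0.84  0.76 -0.47]
```

```bash
python3 -m handwheel '[{"dx":-0.12,"dy":-0.09,"dz":-0.1,"wx":0,"wy":0,"wz":0.08,"claw":0},{"dx":0,"dy":0,"dz":0,"wx":0,"wy":0,"wz":0.08,"claw":0},{"dx":0,"dy":0,"dz":0,"wx":0,"wy":0,"wz":0,"claw":0}]'
python3 -c "
from h import *
st()"
python3 -m handwheel '[{"dx":0,"dy":0,"dz":0,"wx":0,"wy":0,"wz":0.08,"claw":0},{"dx":0,"dy":0,"dz":0,"wx":0,"wy":0,"wz":0.08,"claw":0},{"dx":0,"dy":0,"dz":0,"wx":0,"wy":0,"wz":0,"claw":0}]'
python3 -c "
from h import *
st()"
```

```text
clock: 15.92
position: [0.4885, 0.1197, 0.1005]
tool_rot: [-3.141, 0.001, 0.498]
force: [-5.9, -6.4, -10.7]
grip_width: 0.0123
finger_force: 81.3
15.93 [0.4885 0.1197 0.1005] [-3.141e+00  1.000e-03  4.980e-01] F [ -5.9  -6.4 -10.7] M [-1.54  1.16 -0.15] w 0.0123 ff 81.3 q [-0.98  0.75  0.91  2.06 -0.87  0.78 -0.59]
clock: 16.3
position: [0.4884, 0.1199, 0.1004]
tool_rot: [-3.14, 0.002, 0.338]
force: [-8.2, -4.7, -8.7]
grip_width: 0.0129
finger_force: 81.5
16.3 [0.4884 0.1199 0.1004] [-3.14e+00  2.00e-03  3.38e-01] F [-8.2 -4.7 -8.7] M [-1.33  1.44 -0.11] w 0.0129 ff 81.5 q [-1.    0.78  0.95  2.06 -0.91  0.81 -0.72]
```

Yellow has turned 1.90 rad and is still free. I'm continuing.

```bash
python3 -m handwheel '[{"dx":0,"dy":0,"dz":0,"wx":0,"wy":0,"wz":0.08,"claw":0},{"dx":0,"dy":0,"dz":0,"wx":0,"wy":0,"wz":0.08,"claw":0},{"dx":0,"dy":0,"dz":0,"wx":0,"wy":0,"wz":0,"claw":0}]'
python3 -c "
from h import *
st()"
python3 -m handwheel '[{"dx":0,"dy":0,"dz":0,"wx":0,"wy":0,"wz":0.08,"claw":0},{"dx":0,"dy":0,"dz":0,"wx":0,"wy":0,"wz":0.06,"claw":0},{"dx":0,"dy":0,"dz":0,"wx":0,"wy":0,"wz":0,"claw":0}]'
python3 -c "
from h import *
st()"
```

```text
clock: 16.68
position: [0.4883, 0.1201, 0.1004]
tool_rot: [-3.14, 0.002, 0.178]
force: [-8.8, -2.7, -8.1]
grip_width: 0.0124
finger_force: 81.6
16.68 [0.4883 0.1201 0.1004] [-3.14e+00  2.00e-03  1.78e-01] F [-8.8 -2.7 -8.1] M [-1.06  1.58 -0.15] w 0.0124 ff 81.6 q [-1.02  0.8   0.99  2.06 -0.94  0.83 -0.84]
clock: 17.05
position: [0.4883, 0.1204, 0.1004]
tool_rot: [-3.14, 0.002, 0.039]
force: [-9.2, -2.6, -8.1]
grip_width: 0.0124
finger_force: 81.7
17.05 [0.4883 0.1204 0.1004] [-3.14e+00  2.00e-03  3.90e-02] F [-9.2 -2.6 -8.1] M [-0.88  1.72 -0.1 ] w 0.0124 ff 81.7 q [-1.03  0.82  1.02  2.06 -0.97  0.86 -0.96]
```

```bash
python3 -m handwheel '[{"dx":0,"dy":0,"dz":0,"wx":0,"wy":0,"wz":0.08,"claw":0},{"dx":0,"dy":0,"dz":0,"wx":0,"wy":0,"wz":0.06,"claw":0},{"dx":0,"dy":0,"dz":0,"wx":0,"wy":0,"wz":0,"claw":0}]'
python3 -c "
from h import *
st()"
python3 -m handwheel '[{"dx":0,"dy":0,"dz":0,"wx":0,"wy":0,"wz":0.06,"claw":0},{"dx":0,"dy":0,"dz":0,"wx":0,"wy":0,"wz":0.05,"claw":0},{"dx":0,"dy":0,"dz":0,"wx":0,"wy":0,"wz":0,"claw":0}]'
python3 -c "
from h import *
st()"
```

```text
clock: 17.42
position: [0.4895, 0.1205, 0.1006]
tool_rot: [-3.14, 0.0, -0.099]
force: [-4.8, -0.9, 0.3]
grip_width: 0.0129
finger_force: 114.8
17.43 [0.4895 0.1205 0.1006] [-3.14   0.    -0.099] F [-4.8 -0.9  0.3] M [-0.09  0.56  1.01] w 0.0129 ff 114.8 q [-1.04  0.84  1.05  2.06 -1.    0.88 -1.07]
clock: 17.8
position: [0.4896, 0.1205, 0.1008]
tool_rot: [-3.141, 0.0, -0.205]
force: [-7.1, -2.8, 8.6]
grip_width: 0.0127
finger_force: 186.8
17.8 [0.4896 0.1205 0.1008] [-3.141  0.    -0.205] F [-7.1 -2.8  8.6] M [-0.35  1.15  3.85] w 0.0127 ff 186.8 q [-1.05  0.86  1.07  2.06 -1.02  0.9  -1.16]
```

Yellow is at its stop (moment 3.9 N m, finger force climbing). I'm releasing it and going to red.

```bash
python3 -m handwheel '[{"dx":0,"dy":0,"dz":0,"wx":0,"wy":0,"wz":-0.13,"claw":0},{"dx":0,"dy":0,"dz":0,"wx":0,"wy":0,"wz":0,"claw":50},{"dx":0,"dy":0,"dz":0,"wx":0,"wy":0,"wz":0,"claw":50},{"dx":0,"dy":0,"dz":0,"wx":0,"wy":0,"wz":0,"claw":50},{"dx":0,"dy":0,"dz":-5,"wx":0,"wy":0,"wz":0,"claw":50},{"dx":0,"dy":0,"dz":-5,"wx":0,"wy":0,"wz":0,"claw":50}]'
python3 -m handwheel '[{"dx":0,"dy":0,"dz":0,"wx":0,"wy":0,"wz":-0.17,"claw":50},{"dx":0,"dy":0,"dz":0,"wx":0,"wy":0,"wz":-0.17,"claw":50},{"dx":0,"dy":0,"dz":0,"wx":0,"wy":0,"wz":-0.17,"claw":50},{"dx":0,"dy":0,"dz":0,"wx":0,"wy":0,"wz":-0.17,"claw":50},{"dx":0,"dy":0,"dz":0,"wx":0,"wy":0,"wz":-0.17,"claw":50},{"dx":0,"dy":0,"dz":0,"wx":0,"wy":0,"wz":-0.17,"claw":50},{"dx":0,"dy":0,"dz":0,"wx":0,"wy":0,"wz":-0.17,"claw":50},{"dx":0,"dy":0,"dz":0,"wx":0,"wy":0,"wz":-0.17,"claw":50}]'
python3 -c "
from h import *
go(.6205,.0515,.2,np.radians(74.4))"
```

```text
clock: 18.55
position: [0.4895, 0.1195, 0.2012]
tool_rot: [3.141, 0.0, -0.081]
force: [1.3, 0.9, -0.0]
grip_width: 0.0429
finger_force: 0.0
clock: 19.55
position: [0.4897, 0.1198, 0.1999]
tool_rot: [3.141, -0.0, 1.285]
force: [-0.0, -1.3, -0.4]
grip_width: 0.0426
finger_force: 0.0
pos [0.4897 0.1198 0.1999] rot [ 3.141 -0.     1.285] d cm [-2.86 14.48 -0.  ] wz -0.014 q [-0.98  0.52  0.87  1.98 -0.51  0.88 -0.13] t 19.55
```

```bash
python3 -m handwheel '[{"dx":-0.7,"dy":3.65,"dz":0,"wx":0,"wy":0,"wz":-0.01,"claw":50},{"dx":-0.7,"dy":3.65,"dz":0,"wx":0,"wy":0,"wz":0,"claw":50},{"dx":-0.7,"dy":3.65,"dz":0,"wx":0,"wy":0,"wz":0,"claw":50},{"dx":-0.7,"dy":3.65,"dz":0,"wx":0,"wy":0,"wz":0,"claw":50},{"dx":0,"dy":0,"dz":0,"wx":0,"wy":0,"wz":0,"claw":50}]'
python3 - <<'E'
from h import *
go(.6205,.0515,.1,np.radians(74.4))
d=optics.grab_frame("scene");c=optics.grab_frame("top")
cv2.imwrite("pics/r1.png",np.hstack([cv2.resize(c["frame"][165:315,180:330],(400,400)),cv2.resize(d["frame"][130:250,250:370],(400,400))]))
E
```

```text
clock: 20.18
position: [0.6234, 0.0501, 0.1996]
tool_rot: [3.141, 0.001, 1.287]
force: [-1.4, -0.6, -0.2]
grip_width: 0.0426
finger_force: 0.0
pos [0.6234 0.0501 0.1996] rot [3.141e+00 1.000e-03 1.287e+00] d cm [ 0.07 -0.32  9.96] wz -0.012 q [-0.67  0.69  0.79  1.66 -0.56  1.03  0.02] t 20.175
```

View pics/r1.png

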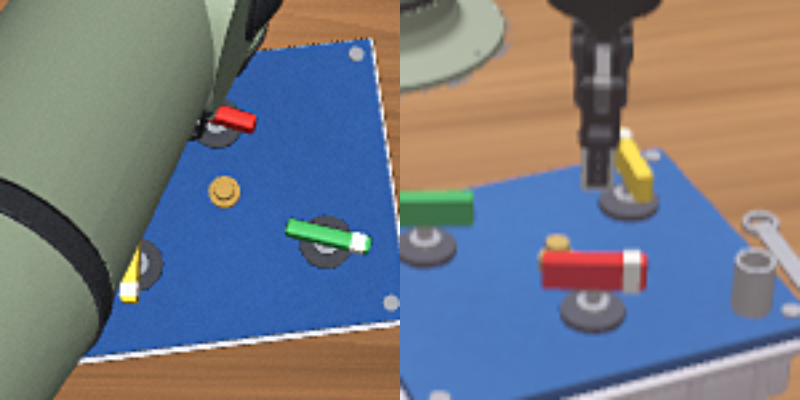

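Yellow now has its white end towards the robot (top, (128,290)). Green is unchanged, and the fingers hang above red (scene, (595,175)). I'm lowering and gripping.

```bash
python3 -m handwheel '[{"dx":0.05,"dy":-0.3,"dz":4.5,"wx":0,"wy":0,"wz":-0.01,"claw":50},{"dx":0,"dy":0,"dz":4.5,"wx":0,"wy":0,"wz":0,"claw":50},{"dx":0,"dy":0,"dz":1,"wx":0,"wy":0,"wz":0,"claw":50},{"dx":0,"dy":0,"dz":0,"wx":0,"wy":0,"wz":0,"claw":0},{"dx":0,"dy":0,"dz":0,"wx":0,"wy":0,"wz":0,"claw":0},{"dx":0,"dy":0,"dz":0,"wx":0,"wy":0,"wz":0,"claw":0},{"dx":0,"dy":0,"dz":0,"wx":0,"wy":0,"wz":0,"claw":0}]' 80
python3 -c "
from h import *
st()"
python3 -m handwheel '[{"dx":0,"dy":0,"dz":0,"wx":0,"wy":0,"wz":0.14,"claw":0},{"dx":0,"dy":0,"dz":0,"wx":0,"wy":0,"wz":0.14,"claw":0},{"dx":0,"dy":0,"dz":0,"wx":0,"wy":0,"wz":0.14,"claw":0},{"dx":0,"dy":0,"dz":0,"wx":0,"wy":0,"wz":0,"claw":0}]'
python3 -c "
from h import *
st()"
```

```text
clock: 21.15
position: [0.6204, 0.0533, 0.1017]
tool_rot: [3.139, -0.001, 1.3]
force: [0.9, -1.0, 8.2]
grip_width: 0.0128
finger_force: 79.8
21.15 [0.6204 0.0533 0.1017] [ 3.139e+00 -1.000e-03  1.300e+00] F [ 0.9 -1.   8.2] M [-0.09 -0.22 -0.11] w 0.0128 ff 79.8 q [-0.62  0.8   0.69  1.74 -0.66  0.85  0.1 ]
clock: 21.65
position: [0.6207, 0.0532, 0.1017]
tool_rot: [3.139, -0.002, 0.877]
force: [4.0, -1.4, 8.2]
grip_width: 0.0125
finger_force: 80.2
21.65 [0.6207 0.0532 0.1017] [ 3.139e+00 -2.000e-03  8.770e-01] F [ 4.  -1.4  8.2] M [-0.3  -0.61 -0.13] w 0.0125 ff 80.2 q [-0.67  0.84  0.8   1.74 -0.76  0.89 -0.24]
```

```bash
python3 -m handwheel '[{"dx":0,"dy":0,"dz":0,"wx":0,"wy":0,"wz":0.14,"claw":0},{"dx":0,"dy":0,"dz":0,"wx":0,"wy":0,"wz":0.14,"claw":0},{"dx":0,"dy":0,"dz":0,"wx":0,"wy":0,"wz":0.14,"claw":0},{"dx":0,"dy":0,"dz":0,"wx":0,"wy":0,"wz":0.14,"claw":0},{"dx":0,"dy":0,"dz":0,"wx":0,"wy":0,"wz":0.14,"claw":0},{"dx":0,"dy":0,"dz":0,"wx":0,"wy":0,"wz":0.14,"claw":0},{"dx":0,"dy":0,"dz":0,"wx":0,"wy":0,"wz":0,"claw":0}]'
python3 -c "
from h import *
st()"
python3 -m handwheel '[{"dx":0,"dy":0,"dz":0,"wx":0,"wy":0,"wz":0.1,"claw":0},{"dx":0,"dy":0,"dz":0,"wx":0,"wy":0,"wz":0.1,"claw":0},{"dx":0,"dy":0,"dz":0,"wx":0,"wy":0,"wz":0,"claw":0}]'
python3 -c "
from h import *
st()"
```

```text
clock: 22.52
position: [0.621, 0.0527, 0.1017]
tool_rot: [3.14, -0.004, 0.037]
force: [7.6, -4.8, 6.4]
grip_width: 0.0126
finger_force: 79.9
22.52 [0.621  0.0527 0.1017] [ 3.14  -0.004  0.037] F [ 7.6 -4.8  6.4] M [-0.88 -1.38 -0.16] w 0.0126 ff 79.9 q [-0.76  0.95  0.99  1.74 -0.94  1.   -0.93]
clock: 22.9
position: [0.621, 0.0526, 0.1017]
tool_rot: [3.141, -0.005, -0.162]
force: [7.0, -6.0, 6.0]
grip_width: 0.0127
finger_force: 79.7
22.9 [0.621  0.0526 0.1017] [ 3.141 -0.005 -0.162] F [ 7. -6.  6.] M [-1.07 -1.58 -0.17] w 0.0127 ff 79.7 q [-0.78  0.97  1.03  1.74 -0.97  1.03 -1.11]
```

```bash
python3 -m handwheel '[{"dx":0,"dy":0,"dz":0,"wx":0,"wy":0,"wz":0.08,"claw":0},{"dx":0,"dy":0,"dz":0,"wx":0,"wy":0,"wz":0.08,"claw":0},{"dx":0,"dy":0,"dz":0,"wx":0,"wy":0,"wz":0,"claw":0}]'
python3 -c "
from h import *
st()"
python3 -m handwheel '[{"dx":0,"dy":0,"dz":0,"wx":0,"wy":0,"wz":0.08,"claw":0},{"dx":0,"dy":0,"dz":0,"wx":0,"wy":0,"wz":0.06,"claw":0},{"dx":0,"dy":0,"dz":0,"wx":0,"wy":0,"wz":0,"claw":0}]'
python3 -c "
from h import *
st()"
```

```text
clock: 23.28
position: [0.621, 0.0524, 0.1017]
tool_rot: [3.142, -0.005, -0.322]
force: [8.1, -6.9, 5.1]
grip_width: 0.0126
finger_force: 79.6
23.27 [0.621  0.0524 0.1017] [ 3.142 -0.005 -0.322] F [ 8.1 -6.9  5.1] M [-1.34 -1.59 -0.14] w 0.0126 ff 79.6 q [-0.79  0.99  1.07  1.74 -1.    1.05 -1.24]
clock: 23.65
position: [0.6209, 0.0523, 0.1017]
tool_rot: [-3.141, -0.005, -0.462]
force: [7.8, -7.3, 5.1]
grip_width: 0.0123
finger_force: 79.5
23.65 [0.6209 0.0523 0.1017] [-3.141 -0.005 -0.462] F [ 7.8 -7.3  5.1] M [-1.4  -1.64 -0.11] w 0.0123 ff 79.5 q [-0.8   1.01  1.09  1.74 -1.03  1.07 -1.37]
```

```bash
python3 -m handwheel '[{"dx":0,"dy":0,"dz":0,"wx":0,"wy":0,"wz":0.08,"claw":0},{"dx":0,"dy":0,"dz":0,"wx":0,"wy":0,"wz":0.08,"claw":0},{"dx":0,"dy":0,"dz":0,"wx":0,"wy":0,"wz":0,"claw":0}]'
python3 -c "
from h import *
st()"
python3 -m handwheel '[{"dx":0,"dy":0,"dz":0,"wx":0,"wy":0,"wz":0.06,"claw":0},{"dx":0,"dy":0,"dz":0,"wx":0,"wy":0,"wz":0.06,"claw":0},{"dx":0,"dy":0,"dz":0,"wx":0,"wy":0,"wz":0,"claw":0}]'
python3 -c "
from h import *
st()"
```

```text
clock: 24.02
position: [0.6209, 0.0522, 0.1017]
tool_rot: [-3.141, -0.005, -0.622]
force: [8.6, -7.9, 5.2]
grip_width: 0.0123
finger_force: 79.6
24.02 [0.6209 0.0522 0.1017] [-3.141 -0.005 -0.622] F [ 8.6 -7.9  5.2] M [-1.57 -1.61 -0.12] w 0.0123 ff 79.6 q [-0.81  1.03  1.12  1.75 -1.05  1.09 -1.51]
clock: 24.4
position: [0.6208, 0.0522, 0.1017]
tool_rot: [-3.14, -0.004, -0.742]
force: [6.5, -8.8, 5.0]
grip_width: 0.0125
finger_force: 79.6
24.4 [0.6208 0.0522 0.1017] [-3.14  -0.004 -0.742] F [ 6.5 -8.8  5. ] M [-1.68 -1.58 -0.13] w 0.0125 ff 79.6 q [-0.81  1.05  1.14  1.75 -1.07  1.11 -1.61]
```

```bash
python3 -m handwheel '[{"dx":0,"dy":0,"dz":0,"wx":0,"wy":0,"wz":0.06,"claw":0},{"dx":0,"dy":0,"dz":0,"wx":0,"wy":0,"wz":0.06,"claw":0},{"dx":0,"dy":0,"dz":0,"wx":0,"wy":0,"wz":0,"claw":0}]'
python3 -c "
from h import *
st()"
python3 -m handwheel '[{"dx":0,"dy":0,"dz":0,"wx":0,"wy":0,"wz":0.06,"claw":0},{"dx":0,"dy":0,"dz":0,"wx":0,"wy":0,"wz":0.05,"claw":0},{"dx":0,"dy":0,"dz":0,"wx":0,"wy":0,"wz":0,"claw":0}]'
python3 -c "
from h import *
st()"
```

```text
clock: 24.78
position: [0.6208, 0.0521, 0.1017]
tool_rot: [-3.14, -0.004, -0.862]
force: [7.7, -8.5, 5.3]
grip_width: 0.0126
finger_force: 79.6
24.77 [0.6208 0.0521 0.1017] [-3.14  -0.004 -0.862] F [ 7.7 -8.5  5.3] M [-1.75 -1.51 -0.11] w 0.0126 ff 79.6 q [-0.82  1.06  1.16  1.75 -1.09  1.13 -1.72]
clock: 25.15
position: [0.6207, 0.0521, 0.1017]
tool_rot: [-3.14, -0.004, -0.97]
force: [5.2, -11.0, 5.8]
grip_width: 0.0124
finger_force: 93.4
25.15 [0.6207 0.0521 0.1017] [-3.14  -0.004 -0.97 ] F [  5.2 -11.    5.8] M [-2.28 -1.28  2.12] w 0.0124 ff 93.4 q [-0.82  1.08  1.18  1.75 -1.11  1.14 -1.82]
```

Red is at its stop (2.1 N m, after running free). I'm releasing and lifting clear.

```bash
python3 -m handwheel '[{"dx":0,"dy":0,"dz":0,"wx":0,"wy":0,"wz":0.03,"claw":0},{"dx":0,"dy":0,"dz":0,"wx":0,"wy":0,"wz":0,"claw":0},{"dx":0,"dy":0,"dz":0,"wx":0,"wy":0,"wz":-0.1,"claw":0},{"dx":0,"dy":0,"dz":0,"wx":0,"wy":0,"wz":0,"claw":50},{"dx":0,"dy":0,"dz":0,"wx":0,"wy":0,"wz":0,"claw":50},{"dx":0,"dy":0,"dz":0,"wx":0,"wy":0,"wz":0,"claw":50},{"dx":0,"dy":0,"dz":-5,"wx":0,"wy":0,"wz":0,"claw":50},{"dx":0,"dy":0,"dz":-6,"wx":0,"wy":0,"wz":0,"claw":50}]'
python3 -m handwheel '[{"dx":0,"dy":0,"dz":-5,"wx":0,"wy":0,"wz":0,"claw":50},{"dx":0,"dy":0,"dz":0,"wx":0,"wy":0,"wz":0,"claw":50}]'
python3 - <<'E'
from h import *
st()
d=optics.grab_frame("scene")
cv2.imwrite("pics/end.png",cv2.resize(d["frame"][110:280,170:410],(792,560)))
E
```

```text
clock: 26.15
position: [0.6186, 0.0536, 0.2106]
tool_rot: [3.14, 0.001, -0.901]
force: [0.5, 0.1, -0.7]
grip_width: 0.0431
finger_force: 0.0
clock: 26.4
position: [0.6201, 0.0531, 0.2633]
tool_rot: [-3.138, -0.002, -0.901]
force: [-0.1, 0.2, -1.1]
grip_width: 0.0425
finger_force: 0.0
26.4 [0.6201 0.0531 0.2633] [-3.138e+00 -2.000e-03 -9.010e-01] F [-0.1  0.2 -1.1] M [ 0.02 -0.03  0.02] w 0.0425 ff 0.0 q [-0.87  0.9   1.34  1.61 -0.9   1.36 -1.88]
```

View pics/end.png

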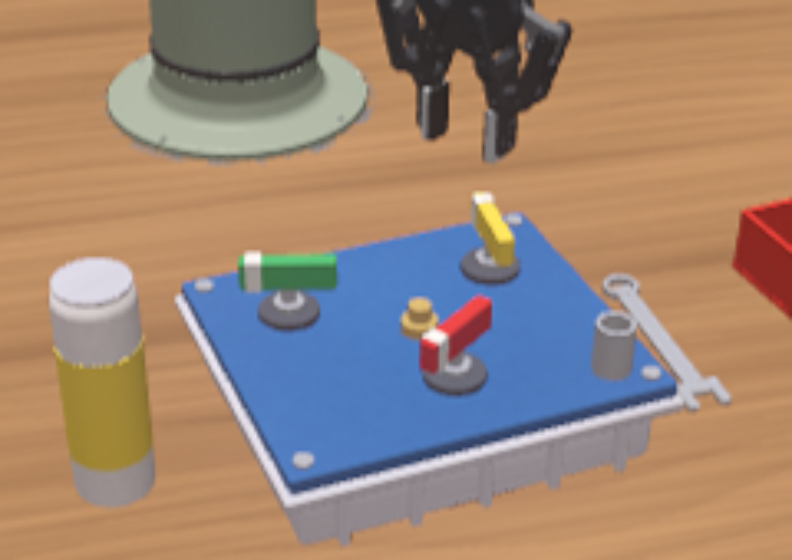

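All three handles are turned, the gripper is clear, and the socket, wrench, spray can and bin visible here are undisturbed (green at (288,272), yellow at (492,230), red at (456,335)). I'm handing in.

```bash
python3 -c "
from workcell import job_done
print(job_done())"
```

```text
the job is handed in; nothing more can be done
None
```

I turned the green, yellow and red bolts clockwise in that order until each one stopped and the moment climbed (2 to 4 N m), then let go and handed in with no verdict returned; green took only about 1.7 rad against 2.2–2.3 for the others, but a second grip met the same stop.

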